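Load a moulded cover into the check fixture and clamp it

ROBOT

A 6-joint arm with a two-finger parallel gripper is mounted at the origin on the work surface. World frame = base frame: x ahead of the robot, y to its left, z up, the work surface at z = 0. Lengths are in m, angles in rad, forces in N, time in s.
With the tool pointing down it reaches from about 0.325 to 0.775 m from the base axis. Payload 5.5 kg.
Tool frame: the origin (TCP) lies at the centre of the arm's flange, where the gripper is bolted on; the fingertips stand 182 mm ahead of it and the grasp point (between the pads) lies 163 mm ahead of it; z points along the fingers, y is the line along which they close (so a half turn about z gives the same grasp; the last joint's range is limited). The gripper opens to 88 mm and grips with 3 to 60 N. Pads are 20 mm wide; open, the fingers measure 115 mm over their backs; the gripper's body (75 mm by 178 mm) begins 61 mm behind the grasp point.
Start: joints at [1.078, 0.091, 1.231, -0, 1.82, -0.057], TCP at [0.253, 0.544, 0.405] pointing down, gripper open.
Joint ranges: [-2.87, 2.87], [-0.86, 2.18], [0.17, 2.46], [-1.51, 4.65], [0.06, 2.69], [-2.65, 2.65]. Speed limits (rad/s): [2.57, 2.57, 3.01, 3.14, 3.14, 3.14].

INTERFACE

Orientations are given as a rotation vector (axis times angle).
In Python, from rig import get_obs, imaging, env gives the robot as it stands. The module is installed in compiled form; this text tells all that it offers.
- The arm moves only by the tool send_rows, never from a script. Its arguments are lists of equal length, an entry for each row: "dp": the shift along the tool's x, y, z in mm, a list of three; "delta_rot": the turn, a rotation vector about the tool's x, y, z in rad, a list of three; "hand": the closure, from -1 (fully open) to 1 (shut). A call has 1 to 20 rows; each row is the pose to reach, as a shift and turn from the pose commanded when the call began, along the tool's axes at that moment; what a row does not reach only later rows make up. A row lasts 1/12 s, in which the tool goes at most 41.7 mm and 7.16 degrees, less where a joint would pass 70% of its speed; a pose out of reach is approached as far as the arm can. A call with a gripper value outside its range is refused whole. The fingers move at their own pace and stop on an object; "squeeze" is the grip in N (left out, the last holds). Time passes only in rows, so rows that repeat a pose let the fingers close. It gives the time, the measured TCP pose, the force, the opening and the grip force at its end, in the units of the state.
- get_obs(): the state, without advancing time (a new reading comes with each control period).
- imaging.camera(name): name is "scene" or "side" or "wrist"; returns the picture (400x640x3 uint8, red, green, blue); there is no depth.
- imaging.camera_info(name): a dict with "camera_matrix" (3x3 intrinsics, pixels), "k1" (the pictures are not rectified: a ray, as slopes to the right and down, at radius r is drawn at 1 + k1 r^2 times it, then the intrinsics apply), "rvec" (rotation vector, rad) and "tvec" (3), from world to camera coordinates, as OpenCV has them; the wrist camera has in their place "hand_eye" (4x4, takes a point from camera to tool coordinates, whose origin is the TCP and whose axes are the flange's). Camera axes: x right, y down, z forward; pixel columns grow to the right and rows downward; lengths in m; the calibration is good to about 2 mm. A picture is of the moment at which its call begins: read the wrist's pose just before it. camera_info takes no time and is no camera call.
- env.hand_in(): hands the job in; it is judged then, once.
The state is a dict: "time_s": time; "joints": joint angles; "joint_velocities": joint speeds; "joint_efforts": joint torques, N m; "tool_pos": TCP position; "ee_rot": TCP orientation; "ft_force": force on the tool from outside, world axes, zero at the start; "wrist_torque": the same for the moment, N m; "width": opening from 0.0 (shut) to 1.0 (fully open); "grip_force": force on a finger pad.
Only numpy, scipy, OpenCV 4.12 (cv2) and the standard library are available. Lean on these libraries where they do the work, as an engineer would, in place of code of your own. Each camera call takes 0.05 s, during which the arm holds its last target. There are 200 camera calls.

TASK

Take the black moulded cover from the white pad and lower it over the two locating pins of the green check fixture, big hole over the big pin, until it rests flush on the aluminium pin carrier; then swing the red clamp a quarter turn so that its arm lies across the cover's edge. The carrier floats and may stand up to 14 mm to either side of centre along its slide, so feel gently for the pins and never force the cover down. Leave the other things on the bench where they are.

Things in the scene. Friction and masses are not known exactly. Their poses are not given: they have to be found in the camera images.
- cover: Loose black moulded plate 170 (x) x 110 (y) x 8 mm, 0.2 to 0.33 kg, with a grey grip rib on its middle: 70 mm along x, 22 mm wide, top 41 mm above the plate's underside. Two through holes on its x centre line: round, 18 mm, at x = -65 mm; slot 18 (x) by 12 mm (y) at x = +65 mm. Origin: centre of the underside. It starts flat on the pad.
- pad: White flat pad 210 (x) x 150 (y) x 12 mm, fixed on the bench, origin at the centre of its underside; the cover lies on it.
- fixture: Fixed green check fixture: base 200 (x) x 130 (y) x 16 mm, origin at the centre of its underside. It carries the aluminium pin carrier (see seat) and, at its +y side, the swing clamp. The carrier slides stiffly (about 25 N) along the fixture's x axis and stands anywhere from -14 to +14 mm off centre; this offset is not measured.
- seat (a point): Fixed point of the fixture, 28 mm above its origin, at the height of the carrier's flat top (150 x 90 mm), where the underside of a cover that is home lies. Two upright brass pins stand 20 mm above it, tips chamfered 1 mm: 16 mm diameter at carrier x = -65 mm, 10 mm diameter at carrier x = +65 mm, both at y = 0. Add the carrier's unmeasured x offset.
- clamp (a joint): Angle (rad) of the red clamp arm about a vertical axis, growing clockwise from above, 0 to 1.6, stiff. Arm 120 x 18 mm, pivoted at its middle, underside 39 and top 49 mm above the fixture's origin: it just clears a cover that is home. At 0 (open) it lies along the fixture's x, post at the -x end; at 1.57 its free end lies across the cover's +y edge, post towards +y.
- clamp_post (a point): Top centre of the upright round black post on the clamp arm, 14 mm diameter, standing 55 mm above the arm, 50 mm from the pivot: pinch it to swing the clamp.
- clamp_pivot (a point): Point on the clamp's vertical pivot axis, 85 mm from the fixture's centre along the fixture's +y, 38 mm above the fixture's origin.
- cleaner: Loose white cleaner bottle with a blue band and red cap, 60 mm diameter, 130 mm tall, origin at the centre of its underside. Leave alone.
- basket: Loose white open plastic basket 90 (x) x 120 (y) x 55 mm, origin at the centre of its underside. Leave alone.
- driver: Loose orange screwdriver 190 mm long lying on the bench along its x axis. Leave alone.
Things that resemble listed ones, but are neither listed nor needed, are in the scene too. Of the things shaped like the cover, the black one is meant.

How it is judged:
On the way:
1. the cover is flush on the carrier, over both pins (z of cover in the frame of fixture below 0.03 m and angle between cover's own z axis and vertical below 0.025 rad and horizontal distance between cover and fixture below 0.022 m and angle between the x axis of cover and the x axis of fixture, either way round below 0.06 rad), for 0.2 s.
At the end, for the whole second after the job is handed in: The cover lies still over both pins, its underside 28 mm (within 2 mm) above the fixture's origin, tilted less than 0.025 rad, its centre within 22 mm of the fixture's centre seen from above, its x axis within 0.06 rad of the fixture's; the clamp stands beyond 1.35 rad (all of step 1 and z of cover in the frame of fixture above 0.026 m and linear speed of cover below 0.01 m/s and value of joint clamp above 1.35 rad); the robot touches nothing.
It fails at once if the cover is forced against the fixture with more than 100 N (contact force between cover and fixture above 100 N).
It fails at once if the cleaner bottle is moved more than 30 mm (distance of cleaner from where it was at the start of the episode above 0.03 m).
It fails at once if the basket is moved more than 30 mm (distance of basket from where it was at the start of the episode above 0.03 m).
It fails at once if the screwdriver is moved more than 30 mm (distance of driver from where it was at the start of the episode above 0.03 m).
It also fails if it takes over 64 s, if anything falls off the work surface, if the arm or the gripper's body presses on something with over 40 N, if the wrist force passes 120 N, or if a joint passes its speed limit or range.

## Working session

There is one attempt and no reset: what is moved stays moved. The work goes in short steps, Python scripts to look and compute and a tool call to move; the robot and the scene stay as the last step left them, time stands still between calls to the robot, and variables do not carry over. Pictures are saved under pics/ and viewed, at most 10 in all, crops included, and the job is handed in when it is done.

Besides the shell and the picture viewer there is one more tool, called as name(argument=value, ...), one argument or row to a line, values as JSON. send_rows: Moves the arm, as the interface text tells. Its arguments: {"type":"object","properties":{"dp":{"type":"array"},"delta_rot":{"type":"array"},"hand":{"type":"array"},"squeeze":{"type":"number"}},"required":["dp","delta_rot","hand"]}

```bash
mkdir -p pics
cat > h.py <<'E'
import numpy as np, cv2
from rig import get_obs, imaging, env
def ray(name,uv,obs=None):
    i=imaging.camera_info(name);K=np.array(i["camera_matrix"],float);k1=i["k1"]
    p=cv2.undistortPoints(np.array(uv,float).reshape(-1,1,2),K,np.array([k1,0,0,0,0.])).reshape(-1,2)
    d=np.c_[p,np.ones(len(p))]
    if name=="wrist":
        T=np.eye(4);T[:3,:3]=cv2.Rodrigues(np.array(obs["ee_rot"],float))[0];T[:3,3]=obs["tool_pos"]
        T=T@np.array(i["hand_eye"]);return T[:3,3],d@T[:3,:3].T
    R=cv2.Rodrigues(np.array(i["rvec"],float))[0];t=np.array(i["tvec"],float).ravel()
    return -R.T@t,d@R
def plane(name,uv,z,obs=None):
    o,d=ray(name,uv,obs);return o+d*((z-o[2])/d[:,2])[:,None]
def snap(name,f=None):
    im=imaging.camera(name)
    if f: cv2.imwrite("pics/"+f,im[:,:,::-1])
    return im
E
python3 - <<'E'
from h import *
a=snap("scene","scene.png");o=get_obs();b=snap("wrist");c=snap("side")
for n,x in zip("swd",(a,b,c)): np.save(n+".npy",x)
cv2.imwrite("pics/ws.png",np.vstack([b,c])[::1,::1,::-1][:, :].copy() if 0 else cv2.resize(np.vstack([b,c]),(480,600))[:,:,::-1])
print(o)
for n in("scene","side","wrist"):print(n,imaging.camera_info(n))
E
```

```text
{'time_s': 0.05, 'joints': array([ 1.07829626e+00,  9.18512048e-02,  1.23183836e+00, -2.23170390e-05,
        1.81980517e+00, -5.66893130e-02]), 'joint_velocities': array([-1.78823061e-03, -8.76697207e-05, -1.55473043e-03, -5.42268979e-04,
       -4.06600537e-04,  9.00321021e-04]), 'joint_efforts': array([ 1.80035182e-03, -4.48204315e+01, -4.07901835e+01,  7.00366963e-02,
        2.88871711e-02, -1.08184149e-04]), 'tool_pos': array([0.25331384, 0.54396844, 0.40353798]), 'ee_rot': array([-6.79066349e-01, -3.06681519e+00,  2.88459321e-03]), 'ft_force': array([-0.04919902, -0.02854655, -0.00170157]), 'wrist_torque': array([-0.02953692, -0.0100156 ,  0.06055168]), 'grip_force': 0.0, 'width': 1.0006969510418222}
scene {'camera_matrix': array([[417.06290316,   0.        , 312.65695788],
       [  0.        , 417.06290316, 197.14147692],
       [  0.        ,   0.        ,   1.        ]]), 'k1': -0.06386229601466244, 'rvec': array([ 2.19465019,  1.02194028, -0.40214874]), 'tvec': array([-0.31288495, -0.28487817,  1.33938713])}
side {'camera_matrix': array([[393.49810866,   0.        , 317.94900906],
       [  0.        , 393.49810866, 198.77758955],
       [  0.        ,   0.        ,   1.        ]]), 'k1': -0.0948846092492705, 'rvec': array([ 0.32600072, -2.77272006,  1.21968242]), 'tvec': array([0.52631899, 0.18544548, 0.81221688])}
wrist {'camera_matrix': array([[297.55655784,   0.        , 327.32940027],
       [  0.        , 297.55655784, 195.95185342],
       [  0.        ,   0.        ,   1.        ]]), 'k1': -0.057380317873755145, 'hand_eye': array([[-1.29191336e-03, -9.70039536e-01, -2.42943675e-01,
         6.68296763e-02],
       [ 9.99999165e-01, -1.25713945e-03, -2.98165028e-04,
        -5.54088899e-04],
       [-1.61822129e-05, -2.42943858e-01,  9.70040351e-01,
         1.97919127e-02],
       [ 0.00000000e+00,  0.00000000e+00,  0.00000000e+00,
         1.00000000e+00]])}
```

View pics/scene.png

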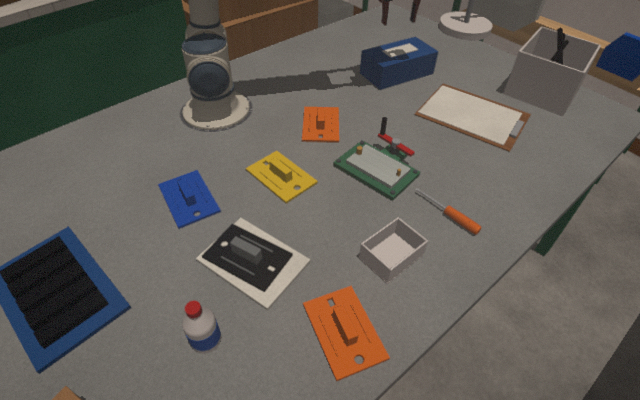

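View pics/ws.png

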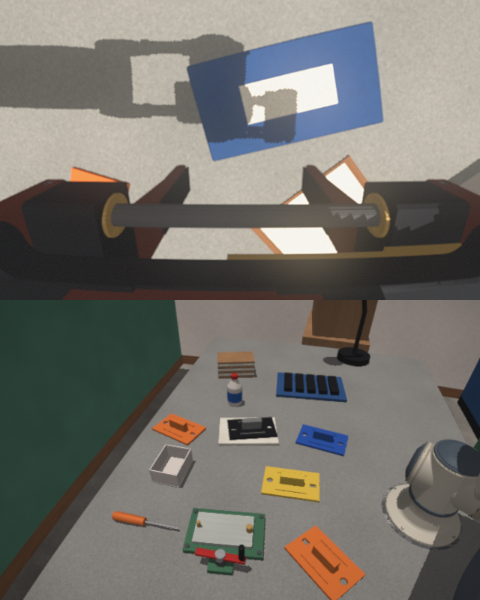

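The scene picture shows five plates that could be taken for the cover:
- black on the white pad at (252,255)
- blue at (188,198)
- yellow at (281,175)
- small orange at (321,124)
- large orange at (345,330)

I choose the black one. The fixture is at (376,168), with its red clamp and black post at (383,127). In the side view, the cover is at the upper middle and the fixture at the bottom centre.

```bash
cat > m.py <<'E'
from h import *
S=np.load("s.npy");D=np.load("d.npy")
def blob(mask,near):
    mask=cv2.morphologyEx(mask.astype(np.uint8),cv2.MORPH_CLOSE,np.ones((3,3)))
    cs=cv2.findContours(mask,cv2.RETR_EXTERNAL,cv2.CHAIN_APPROX_NONE)[0]
    cs=[c for c in cs if cv2.contourArea(c)>150]
    return min(cs,key=lambda c:np.hypot(*(c.reshape(-1,2).mean(0)-near)))
def rect(name,c,z):
    p=plane(name,c.reshape(-1,2),z)[:,:2]
    (cx,cy),(w,h),a=cv2.minAreaRect((p*1000).astype(np.float32))
    return np.round([cx,cy,w,h,a],1)
for n,I,pc,fc in(("scene",S,(252,258),(376,168)),("side",D,(330,175),(300,310))):
    H=cv2.cvtColor(I,cv2.COLOR_RGB2HSV)
    g=(H[...,0]>40)&(H[...,0]<90)&(H[...,1]>90)
    w=(H[...,2]>150)&(H[...,1]<60)
    try:print(n,"green",rect(n,blob(g,fc),.016))
    except Exception as e:print(e)
    try:
        c=blob(w,pc);print(n,"pad",rect(n,c,.012))
        m=np.zeros(H.shape[:2],np.uint8);cv2.fillPoly(m,[cv2.convexHull(c)],1)
        k=(H[...,2]<70)&(m>0);print(n,"cover",rect(n,blob(k,pc),.020))
    except Exception as e:print(e)
a=cv2.resize(S[215:310,190:315],None,fx=4,fy=4,interpolation=2)
b=cv2.resize(S[110:205,325:425],None,fx=4,fy=4,interpolation=2)[:, :290*2]
a=a[:380,:400] if 0 else cv2.resize(a,(400,304));b=cv2.resize(b,(400,380));
a=np.vstack([a,np.zeros((76,400,3),np.uint8)])
cv2.imwrite("pics/crop.png",np.hstack([a,b])[:,:,::-1])
E
python3 m.py
```

```text
scene green [-663.7 -118.6  781.8 1043.6   78.9]
scene pad [ 567.3 -244.5  208.8  148.9   14.1]
scene cover [ 556.8 -252.3  170.   109.4   19.1]
side green [456.9 177.7  48.6 127.   11.5]
side pad [ 564.6 -243.4  212.8  152.6   13.4]
side cover [ 552.9 -245.5  163.1  111.1   19.3]
```

View pics/crop.png

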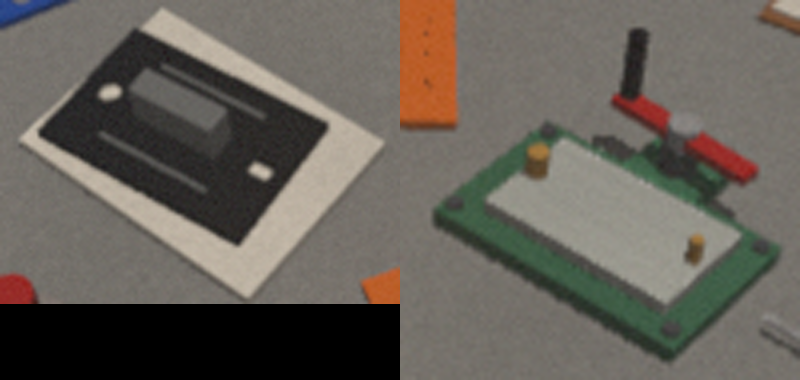

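The left crop confirms the black cover with its grey rib, round hole at scene (224,244) and slot at (271,268). The right crop shows the fixture with the big pin's top at scene (359.5,147.5), the small pin's top at (399,170) and the post at (384,118).

Run:
```python
from h import *
np.set_printoptions(precision=4,suppress=True)
print("holes",plane("scene",[(224.4,243.7),(271.3,268.4)],.02)[:,:2])
print("pins",plane("scene",[(359.5,147.5),(399,170)],.048)[:,:2])
print("post",plane("scene",[(384.5,118)],.104)[:,:2])
# green corners in crop: fixture base top corners L(435,210) T(548,124) R(778,248) B(672,345)
c=plane("scene",[(325+(u-400)/4,110+v/4) for u,v in((435,210),(548,124),(778,248),(672,345))],.016)[:,:2]
print(c,c.mean(0),np.linalg.norm(np.roll(c,-1,0)-c,axis=1))
```

```text
holes [[ 0.4983 -0.273 ]
 [ 0.6201 -0.2307]]
pins [[0.4751 0.1751]
 [0.6048 0.1901]]
post [[0.4743 0.2652]]
[[0.4498 0.1052]
 [0.433  0.2306]
 [0.6255 0.2568]
 [0.6406 0.1346]] [0.5372 0.1818] [0.1266 0.1942 0.1231 0.193 ]
```

send_rows(
  dp=[
    [-334, -257, 0],
    [-334, -257, 0],
    [-334, -257, 0],
    [-334, -257, 0],
    [-334, -257, 0],
    [-334, -257, 0],
    [-334, -257, 0],
    [-334, -257, 0],
    [-334, -257, 0],
    [-334, -257, 0],
    [-334, -257, 0],
    [-334, -257, 0],
    [-334, -257, 0],
    [-334, -257, 0],
    [-334, -257, 0],
    [-334, -257, 0],
    [-334, -257, 0],
    [-334, -257, 0],
    [-334, -257, 0],
    [-334, -257, 0],
  ],
  delta_rot=[
    [0, 0, 2.5],
    [0, 0, 2.5],
    [0, 0, 2.5],
    [0, 0, 2.5],
    [0, 0, 2.5],
    [0, 0, 2.5],
    [0, 0, 2.5],
    [0, 0, 2.5],
    [0, 0, 2.5],
    [0, 0, 2.5],
    [0, 0, 2.5],
    [0, 0, 2.5],
    [0, 0, 2.5],
    [0, 0, 2.5],
    [0, 0, 2.5],
    [0, 0, 2.5],
    [0, 0, 2.5],
    [0, 0, 2.5],
    [0, 0, 2.5],
    [0, 0, 2.5],
  ],
  hand=[-1, -1, -1, -1, -1, -1, -1, -1, -1, -1, -1, -1, -1, -1, -1, -1, -1, -1, -1, -1],
  squeeze=40,
)

```text
time_s: 1.82
tool_pos: [0.4476, 0.1699, 0.4043]
ee_rot: [3.126, 0.313, -0.001]
ft_force: [-1.6, -0.3, 0.1]
width: 0.997
grip_force: 0.0
```

Run:
```python
from h import *
import pickle
o=get_obs();w=snap("wrist","w1.png");pickle.dump((o,w),open("w1.pkl","wb"));print(o["time_s"],o["tool_pos"],o["ee_rot"],o["joints"])
```

```text
1.8167 [0.44755205 0.16993792 0.40429976] [ 3.12580607e+00  3.12926685e-01 -1.00342630e-03] [ 2.91821280e-01 -2.35155307e-01  1.54212188e+00 -3.82436898e-05
  1.83528405e+00  1.66305108e+00]
```

View pics/w1.png

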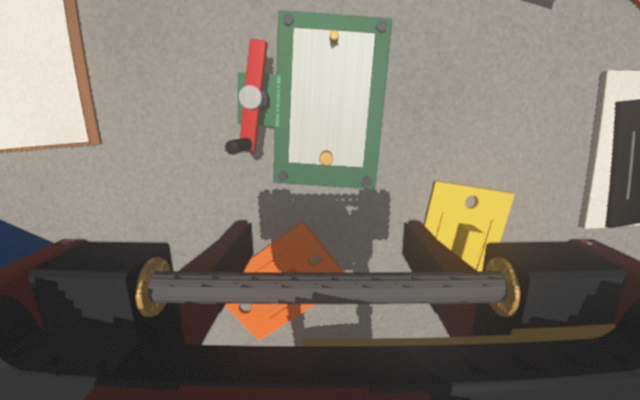

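The wrist view shows the fixture with corners at about (278,12), (391,18), (378,188) and (274,183). The big pin is at (326,158), the small pin at (334,36), the pivot at (251,97) and the post at (237,146).

Run:
```python
from h import *
import pickle
np.set_printoptions(precision=4,suppress=True)
o,w=pickle.load(open("w1.pkl","rb"))
H=cv2.cvtColor(w,cv2.COLOR_RGB2HSV)
g=((H[...,0]>40)&(H[...,0]<90)&(H[...,1]>70)).astype(np.uint8);g[220:]=0;g[:,:276-0]*=1
g=cv2.morphologyEx(g,cv2.MORPH_CLOSE,np.ones((5,5)))
m=g.copy();m=cv2.morphologyEx(m,cv2.MORPH_OPEN,np.ones((3,3)))
cs=max(cv2.findContours(m,0,1)[0],key=cv2.contourArea).reshape(-1,2)
p=plane("wrist",cs,.016,o)[:,:2]
# fit with line on right (-y) side and ends
h=cv2.convexHull(cs).reshape(-1,2)
print("corner px",[tuple(h[np.argmax(h@np.array(d))]) for d in((1,-1),(1,1))])
cor=[(279,12),(391,18),(379,188),(274,183)]
c=plane("wrist",cor,.016,o)[:,:2];print(c,c.mean(0),np.linalg.norm(np.roll(c,-1,0)-c,axis=1))
for a,b in((0,3),(1,2)):d=c[a]-c[b];print("yaw",np.degrees(np.arctan2(d[1],d[0])))
y=((H[...,0]>10)&(H[...,0]<28)&(H[...,1]>110)&(H[...,2]>90)).astype(np.uint8)
for r0,r1,c0,c1 in((25,55,320,348),(145,172,310,342)):
    s=y[r0:r1,c0:c1];v,u=np.nonzero(s);print("px",u.mean()+c0,v.mean()+r0,len(u),u.min()+c0,u.max()+c0,v.min()+r0,v.max()+r0)
    cv2.imwrite
q=plane("wrist",[(334,36),(326,158)],.048,o)[:,:2];print("pins",q,np.linalg.norm(q[0]-q[1]),q.mean(0))
print("post",plane("wrist",[(233,147)],.104,o)[:,:2])
A=cv2.resize(w[10:70,300:370],None,fx=5,fy=5,interpolation=2);B=cv2.resize(w[130:190,290:360],None,fx=5,fy=5,interpolation=2)
cv2.imwrite("pics/pins.png",np.hstack([A,B])[:,:,::-1])
```

```text
corner px [(np.int32(373), np.int32(170)), (np.int32(374), np.int32(175))]
[[0.6198 0.2603]
 [0.6388 0.1348]
 [0.4437 0.1023]
 [0.4239 0.2341]] [0.5316 0.1829] [0.127  0.1978 0.1333 0.1977]
yaw 7.628610600252012
yaw 9.446913178426177
px 333.8392857142857 34.839285714285715 56 331 337 30 39
px 325.625 158.015625 128 320 331 152 165
pins [[0.5984 0.1933]
 [0.4715 0.1764]] 0.12806854304628965 [0.535  0.1848]
post [[0.4712 0.2652]]
```

View pics/pins.png

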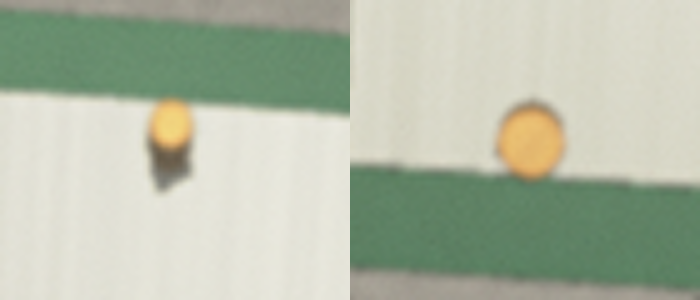

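The crops put the small pin's top at pixel (334.0,32.8) and the big pin's at (325.9,158.3).

Run:
```python
from h import *
import pickle
np.set_printoptions(precision=4,suppress=True)
o,w=pickle.load(open("w1.pkl","rb"))
q=plane("wrist",[(334,32.8),(325.9,158.3)],.048,o)[:,:2];d=q[0]-q[1];print("pins",q,np.linalg.norm(d),q.mean(0),np.degrees(np.arctan2(d[1],d[0])))
R=cv2.Rodrigues(o["ee_rot"])[0];print(R)
g=R.T@(np.array([.5585,-.2519,.405])-o["tool_pos"]);print("to cover",g*1000, "yaw now",np.degrees(np.arctan2(R[1,0],R[0,0])))
```

```text
pins [[0.6015 0.1939]
 [0.4711 0.1764]] 0.13154011073434008 [0.5363 0.1852] 7.626909910687599
[[ 0.9802  0.1982 -0.0006]
 [ 0.1982 -0.9802 -0.0002]
 [-0.0007  0.0001 -1.    ]]
to cover [ 25.1228 435.4602  -0.6742] yaw now 11.43374589263829
```

send_rows(
  dp=[
    [-64, 447, 45],
    [-64, 447, 45],
    [-64, 447, 45],
    [-64, 447, 45],
    [-64, 447, 45],
    [-64, 447, 45],
    [-64, 447, 45],
    [-64, 447, 45],
    [-64, 447, 45],
    [-64, 447, 45],
    [-64, 447, 45],
    [-64, 447, 45],
    [-64, 447, 45],
    [-64, 447, 45],
    [-64, 447, 45],
    [-64, 447, 45],
  ],
  delta_rot=[
    [0, 0, -0.134],
    [0, 0, -0.134],
    [0, 0, -0.134],
    [0, 0, -0.134],
    [0, 0, -0.134],
    [0, 0, -0.134],
    [0, 0, -0.134],
    [0, 0, -0.134],
    [0, 0, -0.134],
    [0, 0, -0.134],
    [0, 0, -0.134],
    [0, 0, -0.134],
    [0, 0, -0.134],
    [0, 0, -0.134],
    [0, 0, -0.134],
    [0, 0, -0.134],
  ],
  hand=[-1, -1, -1, -1, -1, -1, -1, -1, -1, -1, -1, -1, -1, -1, -1, -1],
)

```text
time_s: 3.2
tool_pos: [0.4765, -0.2793, 0.3603]
ee_rot: [3.095, 0.535, 0.001]
ft_force: [0.8, 0.1, 0.5]
width: 0.996
grip_force: 0.0
```

Run:
```python
from h import *
import pickle
np.set_printoptions(precision=4,suppress=True)
o=get_obs();w=snap("wrist","w2.png");pickle.dump((o,w),open("w2.pkl","wb"))
H=cv2.cvtColor(w,cv2.COLOR_RGB2HSV)
g=cv2.cvtColor(w,cv2.COLOR_RGB2GRAY);k=(g<75).astype(np.uint8);k[235:]=0
n,l,s,c=cv2.connectedComponentsWithStats(1-k)
for i in range(1,n):
    if 20<s[i,4]<2000:print(s[i],c[i],plane("wrist",[c[i]],.02,o)[0,:2])
print(o["tool_pos"])
```

```text
[ 0.4765 -0.2793  0.3603]
```

View pics/w2.png

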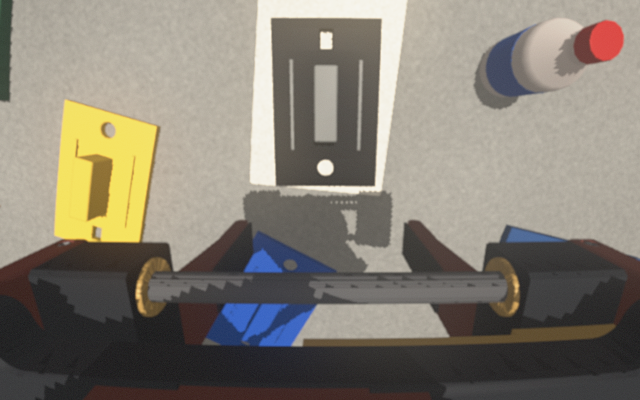

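The wrist view shows the cover upright and aligned, with the slot at (326,40), the round hole at (325,168) and the rib at (326,104). The bottle is at the upper right, clear of the cover.

Run:
```python
from h import *
import pickle
np.set_printoptions(precision=4,suppress=True)
o,w=pickle.load(open("w2.pkl","rb"))
g=cv2.cvtColor(w,cv2.COLOR_RGB2GRAY);px=[]
for r0,r1,c0,c1 in((24,56,310,342),(152,184,310,342)):
    v,u=np.nonzero(g[r0:r1,c0:c1]>120);px.append((u.mean()+c0,v.mean()+r0));print(px[-1],len(u),np.ptp(u)+1,np.ptp(v)+1)
q=plane("wrist",px,.018,o)[:,:2];d=q[0]-q[1];c=q.mean(0)
print(q,np.linalg.norm(d),c,np.degrees(np.arctan2(d[1],d[0])))
R=cv2.Rodrigues(o["ee_rot"])[0];print("yaw",np.degrees(np.arctan2(R[1,0],R[0,0])))
print("delta tool mm",1000*R.T@(np.r_[c,.2]-o["tool_pos"]))
```

```text
(np.float64(325.5843137254902), np.float64(40.11764705882353)) 255 14 19
(np.float64(325.0042372881356), np.float64(167.22457627118644)) 236 17 17
[[ 0.6131 -0.2289]
 [ 0.4915 -0.2712]] 0.1287369475335143 [ 0.5523 -0.2501] 19.1941563669986
yaw 19.6187539613835
delta tool mm [ 81.0701  -2.1992 160.4037]
```

send_rows(
  dp=[
    [81, -2, 0],
    [81, -2, 0],
    [81, -2, 40],
    [81, -2, 80],
    [81, -2, 115],
    [81, -2, 140],
    [81, -2, 153],
    [81, -2, 153],
    [81, -2, 153],
    [81, -2, 153],
    [81, -2, 153],
    [81, -2, 153],
    [81, -2, 153],
    [81, -2, 153],
    [81, -2, 153],
    [81, -2, 153],
  ],
  delta_rot=[
    [0, 0, 0.007],
    [0, 0, 0.007],
    [0, 0, 0.007],
    [0, 0, 0.007],
    [0, 0, 0.007],
    [0, 0, 0.007],
    [0, 0, 0.007],
    [0, 0, 0.007],
    [0, 0, 0.007],
    [0, 0, 0.007],
    [0, 0, 0.007],
    [0, 0, 0.007],
    [0, 0, 0.007],
    [0, 0, 0.007],
    [0, 0, 0.007],
    [0, 0, 0.007],
  ],
  hand=[-1, -1, -1, -1, -1, -1, -1, -1, 0.2, 1, 1, 1, 1, 1, 1, 1],
  squeeze=55,
)

```text
time_s: 4.58
tool_pos: [0.5519, -0.2519, 0.2067]
ee_rot: [-3.098, -0.52, 0.0]
ft_force: [1.5, -0.3, -1.1]
width: 0.433
grip_force: 0.0
```

send_rows(
  dp=[
    [0, 0, 0],
    [0, 0, 0],
    [0, 0, 0],
    [0, 0, 0],
    [0, 0, 0],
    [0, 0, 0],
  ],
  delta_rot=[
    [0, 0, 0],
    [0, 0, 0],
    [0, 0, 0],
    [0, 0, 0],
    [0, 0, 0],
    [0, 0, 0],
  ],
  hand=[1, 1, 1, 1, 1, 1],
)

```text
time_s: 5.08
tool_pos: [0.5519, -0.2517, 0.2066]
ee_rot: [-3.098, -0.52, 0.0]
ft_force: [-0.0, 1.8, 0.2]
width: 0.253
grip_force: 55.0
```

send_rows(
  dp=[
    [0, 0, -10],
    [0, 0, -40],
    [0, 0, -80],
    [0, 0, -110],
    [0, 0, -110],
    [0, 0, -110],
  ],
  delta_rot=[
    [0, 0, 0],
    [0, 0, 0],
    [0, 0, 0],
    [0, 0, 0],
    [0, 0, 0],
    [0, 0, 0],
  ],
  hand=[1, 1, 1, 1, 1, 1],
)

```text
time_s: 5.58
tool_pos: [0.5522, -0.2521, 0.3196]
ee_rot: [3.095, 0.52, 0.006]
ft_force: [0.2, -0.3, -2.7]
width: 0.247
grip_force: 55.0
```

Run:
```python
from h import *
import pickle
o=get_obs();w=snap("wrist","w3.png");pickle.dump((o,w),open("w3.pkl","wb"));print(o["tool_pos"],o["ee_rot"],o["ft_force"],o["wrist_torque"],o["width"])
```

```text
[ 0.5522363  -0.25206175  0.31962788] [3.094846   0.51951879 0.00646366] [ 0.2321251  -0.29872523 -2.72588409] [-0.02393572  0.17815974 -0.03310421] 0.24685839152840153
```

View pics/w3.png

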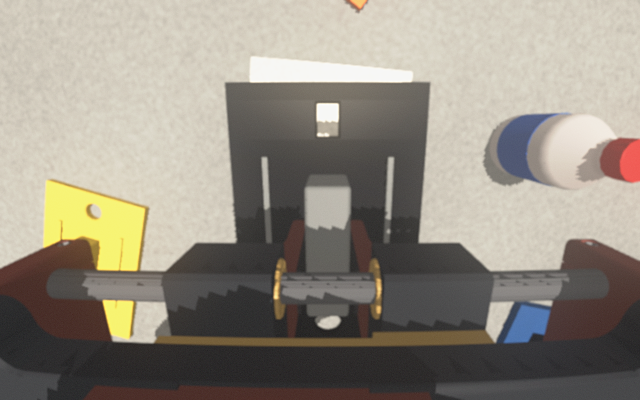

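The cover is held level. The slot shows at about (328,119) and the round hole partly at (329,322).

Run:
```python
from h import *
import pickle
np.set_printoptions(precision=4,suppress=True)
o,w=pickle.load(open("w3.pkl","rb"))
g=cv2.cvtColor(w,cv2.COLOR_RGB2GRAY)
v,u=np.nonzero(g[90:150,300:356]>70);u=u+300;v=v+90;print(u.min(),u.max(),v.min(),v.max(),len(u))
R=cv2.Rodrigues(o["ee_rot"])[0]
T=lambda px,dz:(plane("wrist",px,o["tool_pos"][2]-dz,o)-o["tool_pos"])@R
c=[((u.min()+u.max())/2,(v.min()+v.max())/2),(u.mean(),v.mean())]
print("slot in tool",T(c,.1866)); print("round",T([(329,322)],.1866))
print("slot extent",T([(u.min()-.5,v.min()-.5),(u.max()+.5,v.max()+.5)],.1866))
# side edges of cover at rows
for r in (100,150,200):
    row=g[r,200:460]<65; i=np.nonzero(row)[0]; e=[(i.min()+200,r),(i.max()+200,r)];print(e,T(e,.1866)[:,:2])
# pins in tool frame via w1
o1,_=pickle.load(open("w1.pkl","rb"));R1=cv2.Rodrigues(o1["ee_rot"])[0]
q=plane("wrist",[(334,32.8),(325.9,158.3)],.048,o1);print("pins w1 tool",(q-o1["tool_pos"])@R1)
```

```text
300 355 90 149 3360
slot in tool [[ 0.066  -0.0002  0.1868]
 [ 0.066  -0.0002  0.1868]]
round [[-0.0617  0.0007  0.1864]]
slot extent [[ 0.0817 -0.0151  0.1868]
 [ 0.0497  0.0154  0.1868]]Traceback (most recent call last):
  File "<stdin>", line 14, in <module>
    return umr_minimum(a, axis, None, out, keepdims, initial, where)
ValueError: zero-size array to reduction operation minimum which has no identity
```

Run:
```python
from h import *
import pickle
np.set_printoptions(precision=4,suppress=True)
o,w=pickle.load(open("w3.pkl","rb"))
g=cv2.cvtColor(w,cv2.COLOR_RGB2GRAY)
print(g[119,305:352]);print(g[92:148,328])
R=cv2.Rodrigues(o["ee_rot"])[0]
T=lambda px,dz:(plane("wrist",px,o["tool_pos"][2]-dz,o)-o["tool_pos"])@R
m=(g[85:155,300:356]>np.median(g[85:155,300:356])+22);v,u=np.nonzero(m);u=u+300;v=v+85;print(u.min(),u.max(),v.min(),v.max())
c=[((u.min()+u.max())/2,(v.min()+v.max())/2)]
print("slot in tool",T(c,.1866),"extent",np.ptp(T([(u.min()-.5,v.min()-.5),(u.max()+.5,v.max()+.5)],.1866),axis=0))
for r in (100,150,200):
    d=cv2.blur(g,(1,5))[r].astype(int); a=205+np.argmin(np.diff(d[205:250]));b=400+np.argmax(np.diff(d[400:455]))
    e=[(a+.5,r),(b+.5,r)];print(e,T(e,.1866)[:,:2].tolist())
```

```text
[106 107 109 108 108 108 108 111 109 101 109 180 244 250 248 249 248 248
 248 248 247 247 248 248 248 248 248 248 248 248 248 250 250 202 118  99
 107 111 111 110 112 113 112 109 112 110 110]
[116 116 116 117 116 116 116 117 112 103 124 221 253 249 247 247 247 247
 247 247 247 247 247 247 247 247 247 248 248 234 193 176 174 175 176 174
 175 174 175 175 180 196 226 229 173 107  87  92  88  87  85  88  84  85
  86  84]
316 338 103 136
slot in tool [[ 0.066  -0.0004  0.1868]] extent [0.0181 0.0125 0.    ]
[(np.float64(225.5), 100), (np.float64(428.5), 100)] [[0.07664734011745651, -0.055374673076869926], [0.0765362686148158, 0.05467992816517]]
[(np.float64(229.5), 150), (np.float64(425.5), 150)] [[0.04966827075306967, -0.055091156756356306], [0.04948268126615545, 0.05488202498582341]]
[(np.float64(233.5), 200), (np.float64(421.5), 200)] [[0.02073146834261795, -0.054975382012245305], [0.020459186193299814, 0.0546980018128249]]
```

send_rows(
  dp=[
    [6, -20, 0],
    [14, -48, 0],
    [24, -80, 0],
    [34, -112, 0],
    [44, -144, 0],
    [54, -176, 0],
    [63, -208, 0],
    [73, -240, 0],
    [83, -272, 0],
    [93, -304, 0],
    [102, -336, 5],
    [111, -366, 12],
    [119, -392, 20],
    [124, -410, 30],
    [127, -419, 35],
    [127, -419, 35],
    [127, -419, 35],
    [127, -419, 35],
    [127, -419, 35],
  ],
  delta_rot=[
    [0, 0, 0.01],
    [0, 0, 0.02],
    [0, 0, 0.03],
    [0, 0, 0.05],
    [0, 0, 0.065],
    [0, 0, 0.08],
    [0, 0, 0.1],
    [0, 0, 0.115],
    [0, 0, 0.13],
    [0, 0, 0.145],
    [0, 0, 0.16],
    [0, 0, 0.175],
    [0, 0, 0.19],
    [0, 0, 0.2],
    [0, 0, 0.2],
    [0, 0, 0.2],
    [0, 0, 0.2],
    [0, 0, 0.2],
    [0, 0, 0.2],
  ],
  hand=[1, 1, 1, 1, 1, 1, 1, 1, 1, 1, 1, 1, 1, 1, 1, 1, 1, 1, 1],
)

```text
time_s: 7.22
tool_pos: [0.5355, 0.1845, 0.2821]
ee_rot: [3.135, 0.206, 0.001]
ft_force: [1.1, 0.3, -2.3]
width: 0.247
grip_force: 55.0
```

Run:
```python
from h import *
import pickle
o=get_obs();w=snap("wrist","w4.png");s=snap("scene");d=snap("side");pickle.dump((o,w,s,d),open("w4.pkl","wb"));print(o["tool_pos"],o["ee_rot"],o["ft_force"],o["wrist_torque"],o["width"])
R=cv2.Rodrigues(o["ee_rot"])[0];print(np.degrees(np.arctan2(R[1,0],R[0,0])))
A=cv2.resize(w[0:240,190:470],None,fx=1.5,fy=1.5);B=cv2.resize(s[100:200,310:430],(432,360))[:, :380]
cv2.imwrite("pics/w4c.png",np.hstack([A[:360],B])[:,:,::-1])
```

```text
[0.53548644 0.1844511  0.28212119] [3.13451344e+00 2.05996079e-01 1.12922105e-03] [ 1.0658462   0.27041925 -2.29527719] [ 0.01801646  0.15071527 -0.01576317] 0.24652215717060483
7.519999305132909
```

View pics/w4c.png

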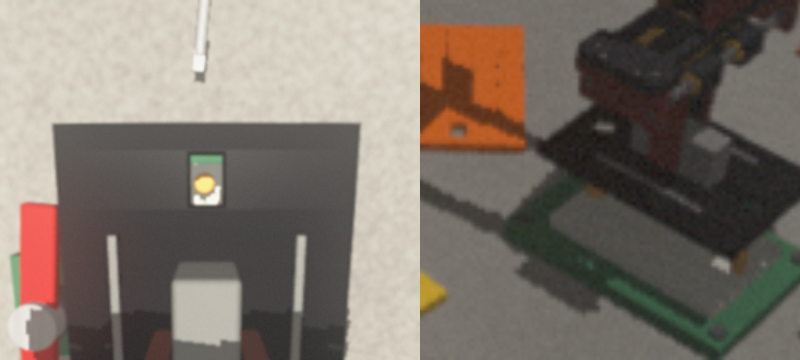

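The small pin's brass top shows through the slot at wrist pixel (326,122.7), with the slot centre at (327.3,120). The scene crop shows the cover hovering over the carrier.

Run:
```python
from h import *
import pickle
np.set_printoptions(precision=4,suppress=True)
o,w,s,d=pickle.load(open("w4.pkl","rb"))
R=cv2.Rodrigues(o["ee_rot"])[0]
H=cv2.cvtColor(w,cv2.COLOR_RGB2HSV)[95:145,305:350]
y=(H[...,0]>12)&(H[...,0]<32)&(H[...,1]>90)&(H[...,2]>170)
v,u=np.nonzero(y);u=u+305;v=v+95;print(u.min(),u.max(),v.min(),v.max(),len(u))
c=((u.min()+u.max())/2,(v.min()+v.max())/2)
P=lambda px,z:(plane("wrist",[px],z,o)-o["tool_pos"])@R
print("pin tool",P(c,.048),"centroid",P((u.mean(),v.mean()),.048))
print("width",P((u.max()+.5,c[1]),.048)-P((u.min()-.5,c[1]),.048))
```

```text
319 332 117 128 135
pin tool [[ 0.0643 -0.0013  0.2342]] centroid [[ 0.0644 -0.001   0.2342]]
width [[-0.      0.0098  0.    ]]
```

send_rows(
  dp=[
    [-1.7, -0.7, 10],
    [-1.7, -0.7, 22],
    [-1.7, -0.7, 32],
    [-1.7, -0.7, 36],
    [-1.7, -0.7, 36],
    [-1.7, -0.7, 36],
    [-1.7, -0.7, 36],
  ],
  delta_rot=[
    [0, 0, 0],
    [0, 0, 0],
    [0, 0, 0],
    [0, 0, 0],
    [0, 0, 0],
    [0, 0, 0],
    [0, 0, 0],
  ],
  hand=[1, 1, 1, 1, 1, 1, 1],
)

```text
time_s: 7.95
tool_pos: [0.5335, 0.1863, 0.2459]
ee_rot: [-3.135, -0.209, -0.001]
ft_force: [-1.0, 0.8, -2.9]
width: 0.247
grip_force: 55.0
```

```bash
cat > look.py <<'E'
from h import *
np.set_printoptions(precision=4,suppress=True)
o=get_obs();w=snap("wrist")
R=cv2.Rodrigues(o["ee_rot"])[0];print(o["time_s"],o["tool_pos"],np.degrees(np.arctan2(R[1,0],R[0,0])),o["ft_force"],o["wrist_torque"])
H=cv2.cvtColor(w,cv2.COLOR_RGB2HSV)
P=lambda px,z:((plane("wrist",[px],z,o)-o["tool_pos"])@R)[0,:2]*1000
for n,(r0,r1,c0,c1) in dict(small=(95,145,305,350),big=(300,340,300,350)).items():
    h=H[r0:r1,c0:c1];y=(h[...,0]>12)&(h[...,0]<32)&(h[...,1]>90)&(h[...,2]>120)
    v,u=np.nonzero(y)
    if len(u)<5:print(n,"none");continue
    u=u+c0;v=v+r0
    print(n,u.min(),u.max(),v.min(),v.max(),len(u),P(((u.min()+u.max())/2,(v.min()+v.max())/2),.048),P((u.mean(),v.mean()),.048))
np.save("look.npy",w)
E
python3 look.py
```

```text
7.95 [0.5335 0.1863 0.2459] 7.613816764814106 [-1.0022  0.7505 -2.8661] [-0.0515  0.15   -0.0035]
small 322 338 110 126 224 [66.895   1.5124] [66.8697  1.4605]
big 320 337 316 321 88 [-67.5715   0.5998] [-67.2479   0.8841]
```

send_rows(
  dp=[
    [0.5, 1.0, 0],
    [0.5, 1.0, 0],
    [0.5, 1.0, 0],
    [0.5, 1.0, 0],
    [0.5, 1.0, 0],
  ],
  delta_rot=[
    [0, 0, 0],
    [0, 0, 0],
    [0, 0, 0],
    [0, 0, 0],
    [0, 0, 0],
  ],
  hand=[1, 1, 1, 1, 1],
)

```text
time_s: 8.42
tool_pos: [0.534, 0.1852, 0.2458]
ee_rot: [-3.135, -0.208, -0.0]
ft_force: [0.2, 0.1, -2.2]
width: 0.248
grip_force: 55.0
```

```bash
python3 look.py
python3 - <<'E'
import numpy as np,cv2
w=np.load("look.npy");print(w[118,308:350].tolist());print(w[95:142,328].tolist())
A=cv2.resize(w[85:155,290:370],None,fx=5,fy=5,interpolation=2);B=cv2.resize(w[285:355,290:370],None,fx=5,fy=5,interpolation=2)
cv2.imwrite("pics/w5.png",np.hstack([A,B])[:,:,::-1])
E
```

```text
8.4167 [0.534  0.1852 0.2458] 7.60659284860923 [ 0.1864  0.0814 -2.2033] [-0.0267  0.1145  0.0673]
small 321 334 111 127 206 [66.3277  0.0581] [66.4129  0.1118]
big 318 337 316 322 105 [-67.8741  -0.0958] [-67.3696  -0.0787]
[[98, 95, 89], [97, 95, 91], [97, 94, 92], [99, 95, 93], [99, 96, 92], [98, 95, 92], [88, 87, 83], [75, 72, 67], [95, 93, 87], [144, 141, 128], [216, 205, 179], [244, 232, 202], [246, 226, 164], [248, 231, 139], [248, 241, 149], [247, 243, 155], [247, 241, 154], [247, 241, 154], [247, 241, 151], [247, 242, 154], [247, 242, 156], [247, 243, 159], [247, 243, 157], [247, 243, 156], [247, 243, 155], [248, 240, 149], [247, 228, 139], [244, 225, 168], [246, 240, 221], [245, 240, 226], [179, 174, 161], [89, 86, 80], [79, 77, 73], [95, 90, 88], [99, 95, 92], [96, 92, 88], [99, 96, 93], [97, 95, 89], [97, 95, 91], [97, 93, 90], [96, 93, 90], [97, 94, 91]]
[[89, 88, 83], [87, 85, 82], [89, 88, 82], [92, 91, 86], [89, 89, 84], [89, 87, 82], [76, 75, 70], [74, 72, 65], [105, 103, 95], [144, 141, 130], [156, 155, 145], [159, 157, 145], [157, 155, 144], [154, 154, 144], [163, 158, 142], [206, 174, 137], [242, 204, 127], [249, 230, 136], [248, 241, 150], [247, 242, 154], [247, 242, 154], [247, 242, 156], [247, 242, 156], [247, 242, 156], [247, 242, 156], [247, 243, 156], [247, 242, 154], [247, 242, 155], [247, 242, 156], [248, 242, 153], [249, 237, 142], [248, 213, 123], [220, 173, 117], [174, 157, 131], [155, 152, 139], [154, 152, 141], [161, 158, 146], [194, 191, 174], [235, 234, 222], [248, 248, 242], [245, 244, 233], [186, 183, 167], [104, 100, 94], [76, 72, 69], [80, 78, 75], [79, 77, 74], [77, 72, 70]]
```

View pics/w5.png

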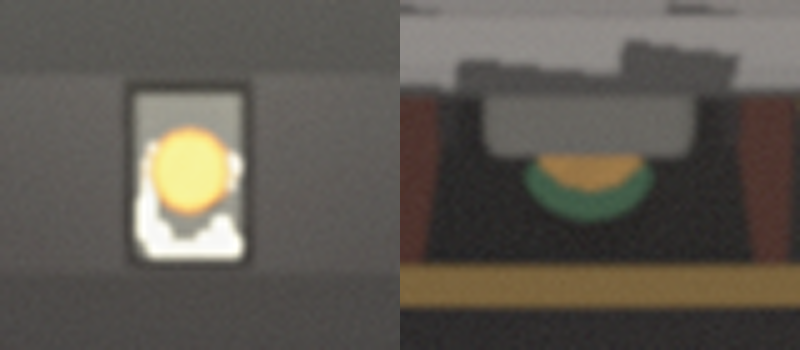

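Both pins show inside their holes and are centred sideways. In the left crop the small pin is at x=190 against slot edges 135 and 244. In the right crop the big pin is at x=591 against 589 for the hole. The far hole rim is at row 329 and the far edge of the big pin at row 323.4.

Run:
```python
from h import *
o=get_obs();R=cv2.Rodrigues(o["ee_rot"])[0]
P=lambda px,z:((plane("wrist",[px],z,o)-o["tool_pos"])@R)[0,:2]*1000
z=o["tool_pos"][2]
print("rim -x edge",P((327.5,328.6),z-.1946),"top-rim",P((327.5,328.6),z-.1866),"pin -x edge",P((327.8,323),.048))
print("slot c",P((327.4,119.8),z-.1866),"pin c",P((327.6,118.6),.048))
```

```text
rim -x edge [-73.31612075  -0.10466621] top-rim [-67.00573869  -0.10464835] pin -x edge [-71.10325214   0.10988529]
slot c [ 6.57926286e+01 -7.06824413e-03] pin c [66.55345976  0.1163907 ]
```

send_rows(
  dp=[
    [0.7, 0.1, 0],
    [0.7, 0.1, 1],
    [0.7, 0.1, 2],
    [0.7, 0.1, 3],
    [0.7, 0.1, 4],
    [0.7, 0.1, 5],
    [0.7, 0.1, 6],
    [0.7, 0.1, 6],
  ],
  delta_rot=[
    [0, 0, 0],
    [0, 0, 0],
    [0, 0, 0],
    [0, 0, 0],
    [0, 0, 0],
    [0, 0, 0],
    [0, 0, 0],
    [0, 0, 0],
  ],
  hand=[1, 1, 1, 1, 1, 1, 1, 1],
)

```text
time_s: 9.13
tool_pos: [0.5346, 0.1852, 0.2393]
ee_rot: [3.135, 0.208, -0.001]
ft_force: [0.3, -0.1, -2.5]
width: 0.246
grip_force: 55.0
```

send_rows(
  dp=[
    [0, 0, 1.5],
    [0, 0, 3],
    [0, 0, 4.5],
    [0, 0, 6],
    [0, 0, 7.5],
    [0, 0, 9],
    [0, 0, 10.5],
    [0, 0, 12],
    [0, 0, 13],
    [0, 0, 14],
    [0, 0, 14],
  ],
  delta_rot=[
    [0, 0, 0],
    [0, 0, 0],
    [0, 0, 0],
    [0, 0, 0],
    [0, 0, 0],
    [0, 0, 0],
    [0, 0, 0],
    [0, 0, 0],
    [0, 0, 0],
    [0, 0, 0],
    [0, 0, 0],
  ],
  hand=[1, 1, 1, 1, 1, 1, 1, 1, 1, 1, 1],
)

```text
time_s: 10.05
tool_pos: [0.5346, 0.1852, 0.2254]
ee_rot: [3.135, 0.208, -0.001]
ft_force: [0.6, -0.3, -2.1]
width: 0.247
grip_force: 55.0
```

send_rows(
  dp=[
    [0, 0, 0.7],
    [0, 0, 1.4],
    [0, 0, 2],
    [0, 0, 2.5],
    [0, 0, 3],
    [0, 0, 3],
  ],
  delta_rot=[
    [0, 0, 0],
    [0, 0, 0],
    [0, 0, 0],
    [0, 0, 0],
    [0, 0, 0],
    [0, 0, 0],
  ],
  hand=[1, 1, 1, 1, 1, 1],
)

```text
time_s: 10.55
tool_pos: [0.5347, 0.1852, 0.2226]
ee_rot: [3.135, 0.208, -0.0]
ft_force: [0.1, 0.8, -3.2]
width: 0.247
grip_force: 55.0
```

send_rows(
  dp=[
    [0, 0, 0.5],
    [0, 0, 1],
    [0, 0, 1],
    [0, 0, 1],
  ],
  delta_rot=[
    [0, 0, 0],
    [0, 0, 0],
    [0, 0, 0],
    [0, 0, 0],
  ],
  hand=[1, 1, 1, 1],
)

```text
time_s: 10.88
tool_pos: [0.5347, 0.1852, 0.2225]
ee_rot: [-3.135, -0.208, -0.001]
ft_force: [-2.9, -1.8, 5.4]
width: 0.249
grip_force: 55.0
```

send_rows(
  dp=[
    [0, 0, 0],
    [0, 0, 0],
    [0, 0, 0],
    [0, 0, 0],
    [0, 0, 0],
    [0, 0, 0],
    [0, 0, -10],
    [0, 0, -40],
    [0, 0, -80],
    [0, 0, -120],
    [0, 0, -120],
    [0, 0, -120],
  ],
  delta_rot=[
    [0, 0, 0],
    [0, 0, 0],
    [0, 0, 0],
    [0, 0, 0],
    [0, 0, 0],
    [0, 0, 0],
    [0, 0, 0],
    [0, 0, 0],
    [0, 0, 0],
    [0, 0, 0],
    [0, 0, 0],
    [0, 0, 0],
  ],
  hand=[0, 0, 0, 0, 0, 0, 0, 0, 0, 0, 0, 0],
)

```text
time_s: 11.88
tool_pos: [0.535, 0.1853, 0.3464]
ee_rot: [-3.133, -0.208, -0.012]
ft_force: [-0.0, -0.1, -0.3]
width: 0.505
grip_force: 0.0
```

Run:
```python
from h import *
import pickle
np.set_printoptions(precision=4,suppress=True)
o=get_obs();w=snap("wrist");s=snap("scene");d=snap("side");pickle.dump((o,w,s,d),open("w6.pkl","wb"))
print(o["tool_pos"],o["ee_rot"],o["width"])
A=cv2.resize(w,(400,250));B=cv2.resize(s[95:205,310:430],(382,350));C=cv2.resize(d[250:390,200:400],(400,280))
L=np.vstack([A,C]);B=np.vstack([B,np.zeros((180,382,3),np.uint8)])
cv2.imwrite("pics/w6.png",np.hstack([L,B])[:,:,::-1])
```

```text
[0.535  0.1853 0.3464] [-3.133  -0.2083 -0.0121] 0.5053025787173131
```

View pics/w6.png

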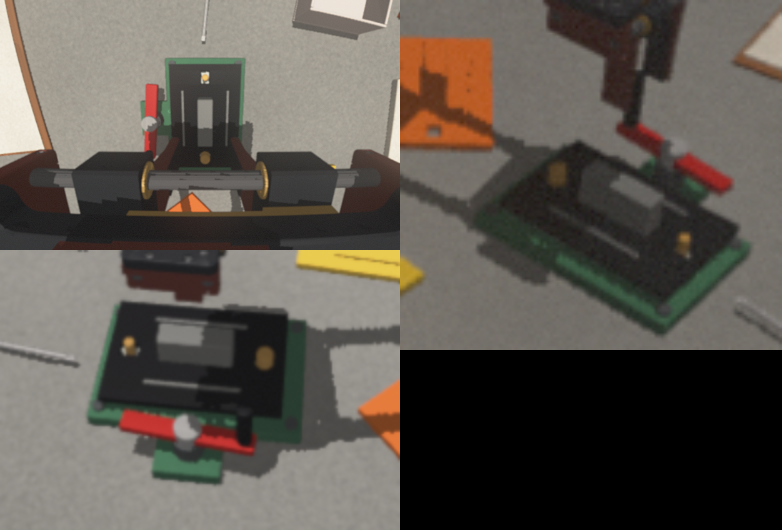

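The cover is down over both pins in all three views. The clamp is still open, with its post at the -x end. Now I locate the post more exactly.

Run:
```python
from h import *
import pickle
np.set_printoptions(precision=4,suppress=True)
D=np.load("d.npy");S=np.load("s.npy");o1,w1=pickle.load(open("w1.pkl","rb"))
g=lambda I:cv2.cvtColor(I,cv2.COLOR_RGB2GRAY)
def dark(I,r0,r1,c0,c1,t=55):
    v,u=np.nonzero(g(I)[r0:r1,c0:c1]<t);return u+c0,v+r0
def top(n,I,box,z=.104,t=55):
    u,v=dark(I,*box,t);a=v.min();k=v<=a+6
    p=(u[k].mean(),a+2.5);print(n,p,"cols",u[k].min(),u[k].max(),"rows",a,v.max(),plane(n,[p],z)[0,:2]);return p
ps=top("scene",S,(110,138,374,394));pd=top("side",D,(318,345,312,332))
# triangulate
(oa,da),(ob,db)=ray("scene",[ps]),ray("side",[pd]);a=da[0]/np.linalg.norm(da);b=db[0]/np.linalg.norm(db)
s=np.linalg.lstsq(np.c_[a,-b],ob-oa,rcond=None)[0];print("tri",oa+a*s[0],ob+b*s[1])
u,v=dark(w1,136,156,220,258,60);print("w1 dark",u.min(),u.max(),v.min(),v.max())
p=[(u.min()+5.5,v[u<u.min()+8].mean())];print(p,plane("wrist",p,.104,o1)[0,:2])
# red arm axis in w1
H=cv2.cvtColor(w1,cv2.COLOR_RGB2HSV);m=((H[...,0]<8)|(H[...,0]>172))&(H[...,1]>150)&(H[...,2]>90);m[200:]=0;m[:,:220]=0;m[:,290:]=0
q=plane("wrist",np.argwhere(m)[:,::-1],.049,o1)[:,:2];r=cv2.minAreaRect((q*1000).astype(np.float32));print("red",r)
```

```text
scene (np.float64(383.84), np.float64(119.5)) cols 382 386 rows 117 137 [0.4779 0.2587]
side (np.float64(321.5), np.float64(329.5)) cols 318 325 rows 327 344 [0.471  0.2686]
tri [0.4725 0.2657 0.0977] [0.4717 0.2652 0.0979]
w1 dark 240 246 140 150
[(np.float64(245.5), np.float64(145.71428571428572))] [0.4746 0.2537]
red ((521.3239135742188, 268.3662414550781), (115.17548370361328, 16.36586570739746), 2.2767624855041504)
```

send_rows(
  dp=[
    [-52, -88, 0],
    [-52, -88, 0],
    [-52, -88, 0],
    [-52, -88, 0],
    [-52, -88, 0],
    [-52, -88, 0],
    [-52, -88, 0],
    [-52, -88, 0],
    [-52, -88, 0],
    [-52, -88, 0],
    [-52, -88, 0],
    [-52, -88, 0],
    [-52, -88, 0],
    [-52, -88, 0],
  ],
  delta_rot=[
    [0, 0, -1.6],
    [0, 0, -1.6],
    [0, 0, -1.6],
    [0, 0, -1.6],
    [0, 0, -1.6],
    [0, 0, -1.6],
    [0, 0, -1.6],
    [0, 0, -1.6],
    [0, 0, -1.6],
    [0, 0, -1.6],
    [0, 0, -1.6],
    [0, 0, -1.6],
    [0, 0, -1.6],
    [0, 0, -1.6],
  ],
  hand=[0, 0, 0, 0, 0, 0, 0, 0, 0, 0, 0, 0, 0, 0],
)

```text
time_s: 13.2
tool_pos: [0.4713, 0.2655, 0.3395]
ee_rot: [-2.029, -2.396, 0.005]
ft_force: [-0.6, 0.1, -0.0]
width: 0.497
grip_force: 0.0
```

send_rows(
  dp=[
    [0, 0, 0],
    [0, 0, 0],
    [0, 0, 0],
    [0, 0, 0],
    [0, 0, 0],
    [0, 0, 0],
    [0, 0, 0],
    [0, 0, 0],
    [0, 0, 0],
    [0, 0, 0],
    [0, 0, 0],
    [0, 0, 0],
    [0, 0, 0],
    [0, 0, 0],
    [0, 0, 0],
  ],
  delta_rot=[
    [0, 0, -1.54],
    [0, 0, -1.54],
    [0, 0, -1.54],
    [0, 0, -1.54],
    [0, 0, -1.54],
    [0, 0, -1.54],
    [0, 0, -1.54],
    [0, 0, -1.54],
    [0, 0, -1.54],
    [0, 0, -1.54],
    [0, 0, -1.54],
    [0, 0, -1.54],
    [0, 0, -1.54],
    [0, 0, -1.54],
    [0, 0, -1.54],
  ],
  hand=[0, 0, 0, 0, 0, 0, 0, 0, 0, 0, 0, 0, 0, 0, 0],
)

```text
time_s: 14.45
tool_pos: [0.4714, 0.2655, 0.3405]
ee_rot: [0.2, -3.133, 0.001]
ft_force: [0.0, 0.5, -0.5]
width: 0.501
grip_force: 0.0
```

Run:
```python
from h import *
np.set_printoptions(precision=4,suppress=True)
o=get_obs();R=cv2.Rodrigues(o["ee_rot"])[0];print(o["time_s"],o["tool_pos"],o["joints"],np.degrees(np.arctan2(R[1,0],R[0,0])),R[:,2])
print(1000*R.T@(np.array([.472,.2655,.242])-o["tool_pos"]))
w=snap("wrist");g=cv2.cvtColor(w,cv2.COLOR_RGB2GRAY)
# project the expected post top
i=imaging.camera_info("wrist");T=np.eye(4);T[:3,:3]=R;T[:3,3]=o["tool_pos"];C=np.linalg.inv(T@np.array(i["hand_eye"]))
p=np.array([[.472,.2655,.104]]);print(cv2.projectPoints(p,cv2.Rodrigues(C[:3,:3])[0],C[:3,3],np.array(i["camera_matrix"]),np.array([i["k1"],0,0,0.]))[0])
H=cv2.cvtColor(w,cv2.COLOR_RGB2HSV);cv2.imwrite("pics/w7.png",w[:,:,::-1])
m=((H[...,0]<8)|(H[...,0]>172))&(H[...,1]>150)&(H[...,2]>90);v,u=np.nonzero(m);print("red",len(u),u.min(),u.max(),v.min(),v.max(),np.median(u))
for r in range(200,330,10):
    print(r,g[r,290:370:4].tolist())
```

```text
14.45 [0.4714 0.2655 0.3405] [ 0.4501 -0.0703  1.5064  0.      1.7074 -1.248 ] -172.70337169078226 [-0.0018 -0.0008 -1.    ]
[-0.7729 -0.0491 98.5044]
[[[327.4572 213.4369]]]
red 612 315 338 184 272 323.5
200 [73, 67, 127, 126, 94, 105, 110, 107, 82, 53, 54, 53, 98, 109, 132, 177, 173, 174, 177, 181]
210 [71, 66, 119, 139, 133, 132, 134, 105, 66, 57, 54, 57, 80, 135, 135, 176, 176, 175, 179, 174]
220 [67, 66, 123, 129, 131, 132, 128, 97, 129, 129, 119, 125, 133, 133, 134, 175, 176, 179, 175, 175]
230 [64, 65, 118, 130, 134, 130, 62, 117, 126, 129, 129, 117, 113, 133, 134, 176, 182, 176, 178, 99]
240 [61, 66, 118, 133, 133, 131, 155, 222, 217, 220, 220, 208, 119, 134, 136, 174, 175, 173, 175, 86]
250 [51, 65, 94, 127, 134, 128, 212, 217, 214, 218, 213, 218, 134, 132, 133, 177, 174, 181, 176, 64]
260 [62, 64, 75, 124, 117, 171, 131, 124, 125, 124, 118, 181, 172, 181, 179, 173, 175, 181, 174, 141]
270 [59, 63, 95, 125, 118, 172, 125, 124, 123, 125, 121, 171, 176, 175, 173, 180, 170, 173, 177, 177]
280 [66, 65, 67, 65, 66, 69, 66, 67, 69, 69, 69, 67, 69, 68, 68, 71, 70, 70, 68, 68]
290 [69, 67, 68, 72, 68, 72, 73, 71, 72, 71, 72, 70, 72, 74, 73, 73, 73, 72, 76, 74]
300 [68, 67, 69, 68, 69, 70, 68, 70, 71, 72, 72, 70, 72, 71, 72, 70, 68, 71, 72, 73]
310 [56, 54, 65, 130, 133, 171, 175, 173, 170, 170, 169, 169, 171, 178, 175, 169, 176, 177, 169, 177]
320 [173, 169, 170, 170, 171, 166, 172, 173, 173, 171, 167, 170, 171, 173, 173, 166, 171, 174, 171, 173]
```

send_rows(
  dp=[
    [-1, 0, 25],
    [-1, 0, 55],
    [-1, 0, 80],
    [-1, 0, 95],
    [-1, 0, 98],
    [-1, 0, 98],
    [-1, 0, 98],
    [-1, 0, 98],
    [-1, 0, 98],
    [-1, 0, 98],
    [-1, 0, 98],
    [-1, 0, 98],
    [-1, 0, 98],
  ],
  delta_rot=[
    [0, 0, 0],
    [0, 0, 0],
    [0, 0, 0],
    [0, 0, 0],
    [0, 0, 0],
    [0, 0, 0],
    [0, 0, 0],
    [0, 0, 0],
    [0, 0, 0],
    [0, 0, 0],
    [0, 0, 0],
    [0, 0, 0],
    [0, 0, 0],
  ],
  hand=[0, 0, 0, 0, 0, 0, 1, 1, 1, 1, 1, 1, 1],
  squeeze=40,
)

```text
time_s: 15.58
tool_pos: [0.4725, 0.266, 0.2446]
ee_rot: [-0.206, 3.134, 0.002]
ft_force: [-0.5, 2.0, 4.5]
width: 0.155
grip_force: 40.0
```

send_rows(
  dp=[
    [-0.6, 5.0, 0],
    [-1.7, 9.9, 0],
    [-3.3, 14.6, 0],
    [-5.4, 19.2, 0],
    [-7.9, 23.5, 0],
    [-10.8, 27.6, 0],
    [-14.1, 31.3, 0],
    [-14.1, 31.3, 0],
  ],
  delta_rot=[
    [0, 0, 0.1],
    [0, 0, 0.2],
    [0, 0, 0.3],
    [0, 0, 0.4],
    [0, 0, 0.5],
    [0, 0, 0.6],
    [0, 0, 0.7],
    [0, 0, 0.7],
  ],
  hand=[1, 1, 1, 1, 1, 1, 1, 1],
)

```text
time_s: 16.25
tool_pos: [0.4827, 0.299, 0.2446]
ee_rot: [0.889, 3.012, 0.001]
ft_force: [-1.4, 0.4, 5.0]
width: 0.153
grip_force: 40.0
```

send_rows(
  dp=[
    [-0.6, 5.0, 0],
    [-1.7, 9.9, 0],
    [-3.3, 14.6, 0],
    [-5.4, 19.2, 0],
    [-7.9, 23.5, 0],
    [-10.8, 27.6, 0],
    [-14.1, 31.3, 0],
    [-16.3, 33.4, 0],
    [-16.3, 33.4, 0],
    [-16.3, 33.4, 0],
  ],
  delta_rot=[
    [0, 0, 0.1],
    [0, 0, 0.2],
    [0, 0, 0.3],
    [0, 0, 0.4],
    [0, 0, 0.5],
    [0, 0, 0.6],
    [0, 0, 0.7],
    [0, 0, 0.76],
    [0, 0, 0.76],
    [0, 0, 0.76],
  ],
  hand=[1, 1, 1, 1, 1, 1, 1, 1, 1, 1],
)

```text
time_s: 17.08
tool_pos: [0.5144, 0.3176, 0.2447]
ee_rot: [1.938, 2.472, -0.0]
ft_force: [-1.3, -1.3, 5.3]
width: 0.152
grip_force: 40.0
```

send_rows(
  dp=[
    [0, 0, 0],
    [0, 0, 0],
    [0, 0, 0],
    [0, 0, 0],
    [0, 0, 0],
    [0, 0, -15],
    [0, 0, -50],
    [0, 0, -90],
    [0, 0, -130],
    [-30, 0, -150],
    [-60, 0, -150],
    [-60, 0, -150],
    [-60, 0, -150],
  ],
  delta_rot=[
    [0, 0, 0],
    [0, 0, 0],
    [0, 0, 0],
    [0, 0, 0],
    [0, 0, 0],
    [0, 0, 0],
    [0, 0, 0],
    [0, 0, 0],
    [0, 0, 0],
    [0, 0, 0],
    [0, 0, 0],
    [0, 0, 0],
    [0, 0, 0],
  ],
  hand=[0, 0, 0, 0, 0, 0, 0, 0, 0, 0, 0, 0, 0],
)

```text
time_s: 18.17
tool_pos: [0.5288, 0.2586, 0.3939]
ee_rot: [1.94, 2.471, 0.001]
ft_force: [0.2, 0.5, -0.3]
width: 0.502
grip_force: 0.0
```

Run:
```python
from h import *
np.set_printoptions(precision=4,suppress=True)
o=get_obs();print(o["time_s"],o["tool_pos"],o["ft_force"],o["width"])
for n,z in(("side",.049),("scene",.049)):
    I=snap(n,n+"_end.png");H=cv2.cvtColor(I,cv2.COLOR_RGB2HSV)
    m=(((H[...,0]<8)|(H[...,0]>172))&(H[...,1]>150)&(H[...,2]>70))
    q=plane(n,np.argwhere(m)[:,::-1],z)[:,:2];q=q[np.hypot(*(q-[.5225,.2688]).T)<.08]
    print(n,len(q),cv2.minAreaRect((q*1000).astype(np.float32)),np.ptp(q,axis=0))
    # brass pins
    y=((H[...,0]>10)&(H[...,0]<28)&(H[...,1]>110)&(H[...,2]>70));p=plane(n,np.argwhere(y)[:,::-1],.045)[:,:2]
    for c in([.4715,.1765],[.6005,.194]):k=np.hypot(*(p-c).T)<.014;print(" pin",k.sum(),p[k].mean(0) if k.any() else None)
```

```text
18.1667 [0.5288 0.2586 0.3939] [ 0.2414  0.5158 -0.3315] 0.5020606982515919
side 382 ((520.1961669921875, 270.1046142578125), (19.187114715576172, 121.38235473632812), 8.89332389831543) [0.0348 0.1206]
 pin 86 [0.4714 0.1785]
 pin 39 [0.6001 0.1953]
scene 83 ((523.3578491210938, 269.1938171386719), (19.27349853515625, 105.6608657836914), 8.625082969665527) [0.0299 0.1064]
 pin 29 [0.473  0.1766]
 pin 20 [0.6034 0.1914]
```

The side and scene views both put the clamp arm about 89° round, with both pins showing through the cover. The robot touches nothing.

```bash
python3 -c "
from rig import env
print(env.hand_in())"
```

```text
the job is handed in; nothing more can be done
None
```

The black cover is seated flush over both pins and the red clamp is swung about 89° across its edge; I handed the job in at about 18 s, and no verdict came back.

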